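Clip the sample case shut

ROBOT

A 7-joint arm with a two-finger parallel gripper is mounted at the origin on a cart in front of the work surface, level with it; the furniture and walls round the work are solid. World frame = base frame: x ahead of the robot, y to its left, z up, the work surface at z = 0. Lengths are in mm, angles in rad, forces in N, time in s.
With the tool pointing down it reaches from about 400 to 850 mm from the base axis. Payload 10.4 kg.
Tool frame: the origin (TCP) lies between the finger pads; the fingertips stand 14 mm ahead of it and the grasp point (between the pads) lies 5 mm behind it (robot.nose_length is the distance from the TCP to the fingertips, in mm); z points along the fingers, y is the line along which they close (so a half turn about z gives the same grasp; the last joint's range is limited). The gripper opens to 85 mm and grips with 20 to 120 N. Pads are 22 mm wide; open, the fingers measure 114 mm over their backs; the gripper's body (76 mm by 85 mm) begins 54 mm behind the grasp point. The pads swing forward as they close: fully open they stand 13 mm farther back than shut.
Start: joints at [-1.226, 0.332, -0.065, 1.46, 0.022, 1.35, -0.088], TCP at [224.715, 583.226, 245.338] pointing down, gripper open.
Joint ranges: [-2.6, 2.6], [-0.5, 2.12], [-1.47, 1.34], [0.16, 2.42], [-1.27, 4.41], [0.06, 2.06], [-2.6, 2.6]. Speed limits (rad/s): [2.22, 2.22, 2.79, 2.79, 3.14, 3.14, 3.14].

INTERFACE

Orientations are given as a unit quaternion [x, y, z, w].
In Python, from plant import telemetry, optics, robot gives the robot as it stands.
- The arm moves only by the tool send_rows, never from a script. Its argument "rows" is a list of rows, each a list of 4 numbers: the shift along the tool's x, y, z in m, then the turn about the tool's z in rad. A call has 1 to 12 rows; each row is the pose to reach, as a shift and turn from the pose commanded when the call began, along the tool's axes at that moment; what a row does not reach only later rows make up. A row lasts 1/10 s, in which the tool goes at most 50 mm and 8.59 degrees, less where a joint would pass 70% of its speed; a pose out of reach is approached as far as the arm can. A call with a gripper value outside its range is refused whole. "grip" is the finger opening in m, from 0 to 0.0854, set as the call begins (left out, the last holds). The fingers move at their own pace and stop on an object; the grip force is fixed at half the most. Time passes only in rows, so rows that repeat a pose let the fingers close. It gives the time, the measured TCP pose, the force, the opening and the grip force at its end, in the units of the state.
- telemetry.get_state(): the state, without advancing time (a new reading comes with each control period).
- optics.get_image(name): name is "scene" or "top"; returns a dict with "pixels" (480x640x3 uint8, blue, green, red), "depth" (480x640 float32, mm along the optical axis (not along the pixel's ray), 0 where there is no reading), "K" (3x3 intrinsics, pixels), "camera_from_world" (4x4, takes a point from world to camera coordinates). Camera axes: x right, y down, z forward; pixel columns grow to the right and rows downward; lengths in mm; the calibration is good to about 2 mm. A picture is of the moment at which its call begins.
- robot.close_job(): hands the job in; it is judged then, once.
The state is a dict: "time_s": time; "qpos": joint angles; "joint_vel": joint speeds; "tau": joint torques, N m; "tcp_pos": TCP position; "tcp_rot": TCP orientation; "wrist_force": force on the tool from outside, world axes, zero at the start; "ft_torque": the same for the moment, N m; "opening": opening from 0.0 (shut) to 1.0 (fully open); "finger_force": force on a finger pad.
Only numpy, scipy, OpenCV 4.12 (cv2) and the standard library are available. Lean on these libraries where they do the work, as an engineer would, in place of code of your own. Each camera call takes 0.05 s, during which the arm holds its last target. There are 200 camera calls.

TASK

Close the sample case for storage: press its lid down flat, then fold the clips on its front, left and right down over the rim and push each one in until it snaps home and stays. The clips are brittle, so push them gently, never harder than 20 N, and leave the things around the case where they are.

Things in the scene. Friction and masses are not known exactly. Their poses are not given: they have to be found in the camera images.
- case: grey open sample case, fixed to the worktop, outer walls 120 mm front to back (its x, +x = the back, where the lid is hinged) x 150 mm wide (its y, +y = left) x 58 mm high; origin = centre of its underside on the worktop. Vials stand in it, below the rim. The lid has a clip at the middle of its front, left and right edges
- lid (a joint): white flat lid, 138 x 172 x 7 mm, hinged along the case's back edge 65 mm behind the case origin and 58 mm above the worktop: opening angle in rad, 0 = shut flat on the rim (top then 66 mm above the worktop). Its hinge is stiff: it stays where it is left; pressed down 80 mm in front of the hinge it takes about 3 to 8 N to close
- flap_front: plate and thumb bar of the front clip; origin = middle of its hinge axis (moves with the lid; with the lid shut it is 62 mm above the worktop); its -x points outward and its z up the plate when the clip hangs down; 75 mm in front of the case origin when the lid is shut
- clip_front_pad (a point): outermost middle point of the round thumb bar (8 mm thick, 40 mm long) along the lower end of the front clip, 38 mm along the clip from its hinge axis: the place to push (moves with the clip)
- clip_front (a joint): clip on the front of the case: hinge angle in rad. 0 = hanging straight down, 1.57 = sticking straight out level, more = raised. A clip snapped home rests somewhere from -0.17 to +0.2; one that is not caught springs back to above 1.0. All three clips are alike and act as told at the left and right ones
- flap_left: plate and thumb bar of the left clip; origin = middle of its hinge axis (moves with the lid; with the lid shut it is 62 mm above the worktop); its -x points outward and its z up the plate when the clip hangs down; 90 mm left of the case origin when the lid is shut
- clip_left_pad (a point): outermost middle point of the round thumb bar (8 mm thick, 40 mm long) along the lower end of the left clip, 38 mm along the clip from its hinge axis: the place to push (moves with the clip)
- clip_left (a joint): left clip's angle, values as for the front one. Each clip is a grey plate 40 mm wide, 4 mm thick, reaching 44 mm below its hinge axis when shut, outer face then 8 mm, thumb bar 19 mm outside the axis. An inward lip 36 mm below the axis snaps under a sprung rib of a catch on the case wall. A light spring holds the clip out: folding it takes about 2 to 5 N at the bar
- flap_right: plate and thumb bar of the right clip; origin = middle of its hinge axis (moves with the lid; with the lid shut it is 62 mm above the worktop); its -x points outward and its z up the plate when the clip hangs down; 90 mm right of the case origin when the lid is shut
- clip_right_pad (a point): outermost middle point of the round thumb bar (8 mm thick, 40 mm long) along the lower end of the right clip, 38 mm along the clip from its hinge axis: the place to push (moves with the clip)
- clip_right (a joint): right clip's angle, values as for the front one. Each catch sits up to 5 mm farther in or out than nominal, unmeasured, so the snap must be felt: pushed inward at the thumb bar, the force rises to about 5 to 10 N, drops at the snap, then rises steeply at a hard stop about 2 mm on. A clip cracks above 20 N
- ptfe_tape: blue and white roll of thread tape lying flat, 52 mm across, 14 high, front left of the case; origin centre of underside; not to be moved
- petri_dish: glass petri dish, 60 mm across, 13 high, front right of the case; origin centre of underside; not to be moved
- beaker: small glass beaker, 46 mm across, 59 high, behind and left of the case; origin centre of underside; not to be moved
- marker_pen: marker pen lying to the right of the case, 132 mm long, 19 high; origin centre of underside; not to be moved

How it is judged:
By the outcome, as a careful person would: the job done as asked, in the order asked, and still so for the second after the job is handed in, with the robot touching nothing.
It also fails if it takes over 72 s, if anything falls off the work surface, if the arm or the gripper's body presses on something with over 40 N, if the wrist force passes 120 N, or if a joint passes its speed limit or range.

## Working session

There is one attempt and no reset: what is moved stays moved. The work goes in short steps, Python scripts to look and compute and a tool call to move; the robot and the scene stay as the last step left them, time stands still between calls to the robot, and variables do not carry over. Pictures are saved under pics/ and viewed, at most 10 in all, crops included, and the job is handed in when it is done.

Besides the shell and the picture viewer there is one more tool, called after "Call:" as name(argument=value, ...), one argument or row to a line, values as JSON. send_rows: Moves the arm, as the interface text tells. Its arguments: {"type":"object","properties":{"rows":{"type":"array","items":{"type":"array","items":{"type":"number"}}},"grip":{"type":"number"}},"required":["rows"]}

```bash
mkdir -p pics; cat > h.py <<'E'
import numpy as np, cv2
from plant import telemetry, optics, robot
from scipy.spatial.transform import Rotation as R
def cloud(im):
    d=im["depth"];K=im["K"];v,u=np.mgrid[:480,:640]
    p=np.stack([(u-K[0,2])/K[0,0]*d,(v-K[1,2])/K[1,1]*d,d,np.ones_like(d)],-1)
    w=p@np.linalg.inv(im["camera_from_world"]).T
    w[d==0]=np.nan
    return w[...,:3]
E
python3 - <<'E'
from h import *
for n in("scene","top"):
    im=optics.get_image(n);cv2.imwrite(f"pics/{n}0.png",im["pixels"]);np.savez(f"{n}0.npz",**im)
    T=np.linalg.inv(im["camera_from_world"]);print(n,T[:3,3].round(),T[:3,2].round(2),im["K"][0,0],(im["depth"]>0).mean())
s=telemetry.get_state();print({k:np.round(v,3) for k,v in s.items()})
E
```

```text
scene [314. 334. 730.] [ 0.3  -0.54 -0.79] 461.28097924661796 0.996025390625
top [ 427. -138.  900.] [ 0.17 -0.01 -0.99] 514.7838986145869 0.9958723958333333
{'time_s': np.float64(0.1), 'qpos': array([-1.226,  0.333, -0.065,  1.461,  0.022,  1.35 , -0.088]), 'joint_vel': array([-0.001, -0.002, -0.001, -0.003,  0.   , -0.001,  0.   ]), 'tau': array([ 1.0000e-03, -6.2673e+01,  4.9000e-02, -3.9243e+01,  1.6000e-02,
        7.0000e-03, -0.0000e+00]), 'tcp_pos': array([224.612, 582.916, 244.621]), 'tcp_rot': array([ 0.183,  0.983, -0.001, -0.   ]), 'wrist_force': array([ 0.239, -0.668, -0.511]), 'ft_torque': array([-0.057, -0.01 , -0.025]), 'finger_force': np.float64(0.0), 'opening': np.float64(1.003)}
```

View pics/scene0.png

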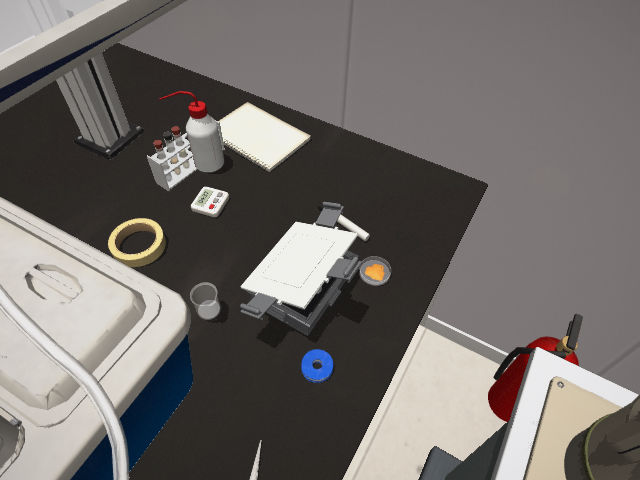

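View pics/top0.png

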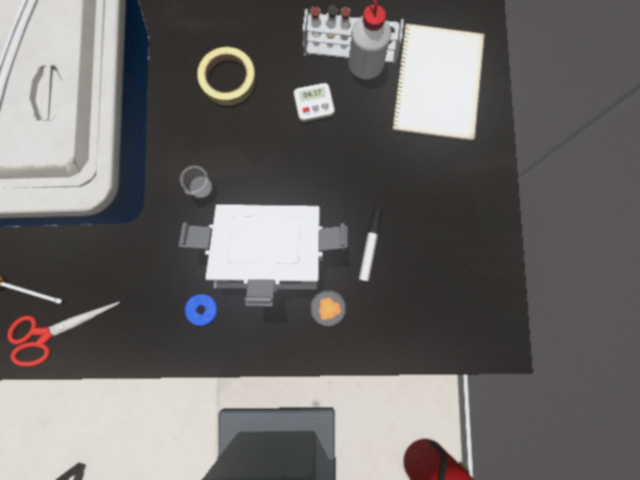

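The scene view shows the white lid partly open (around (300,262)), with three raised dark clips. In the top view the case is centred near (265,245) with its front towards the robot. The tape is at (201,310), the dish at (328,308), the pen at (371,245) and the beaker at (197,182).

```bash
python3 - <<'E'
from h import *
for n in("scene","top"):
    im=dict(np.load(f"{n}0.npz"));w=cloud(im);px=im["pixels"].astype(int)
    def at(u,v):return w[v,u].round(1)
    if n=="top":
        for nm,u,v in [("tape",190,310),("dish",328,308),("penA",365,275),("penB",377,213),("lid c",265,245),("clipF",260,291),("clipL",195,237),("clipR",334,238),("barL",183,236),("barR",345,237),("barF",260,301),("beaker",197,182),("table",300,360),("crate",100,200),("rim",230,284)]: print(nm,at(u,v))
    # lid: white points region
    m=(px.min(-1)>190)&(w[...,2]>55)&(w[...,2]<220)
    m&=(abs(w[...,1]-np.nanmedian(w[m][:,1]))<150) if m.any() else m
    # keep largest comp
    k,l,st,c=cv2.connectedComponentsWithStats(m.astype(np.uint8)); 
    for i in range(1,k):
        if st[i,4]>1500:
            p=w[l==i]; mu=p.mean(0); U,S,V=np.linalg.svd(p-mu,full_matrices=False); nn=V[2]*np.sign(V[2][2])
            print(n,"comp",c[i].round(),st[i,4],mu.round(1),"n",nn.round(3),"rms",S[2]/len(p)**.5,p.min(0).round(),p.max(0).round())
            # rect in plane
            x=np.array([-1,0,0.]);x-=x@nn*nn;x/=np.linalg.norm(x);y=np.cross(nn,x)
            q=np.c_[(p-mu)@x,(p-mu)@y].astype(np.float32);r=cv2.minAreaRect(q);b=cv2.boxPoints(r);print(r);print((mu+b[:,:1]*x+b[:,1:]*y).round(1))
E
```

```text
scene comp [126. 316.] 4370 [656.6 205.6 213.9] n [-0. -0.  1.] rms 1.2476545134915316 [584. 152. 210.] [953. 296. 220.]
((-91.9881362915039, 34.08216857910156), (125.44578552246094, 392.9681091308594), 70.20011138916016)
[[954.7 164.  214. ]
 [584.9 297.1 213.9]
 [542.4 179.1 213.8]
 [912.2  46.  213.9]]
tape [454.   82.9  15.8]
dish [ 455.2 -151.8    5.3]
penA [ 510.6 -216.2   15.1]
penB [ 618.6 -239.4   19.8]
lid c [552.6 -51.8  92.5]
clipF [477.6 -48.6 127.8]
clipL [566.   58.7  95.5]
clipR [ 561.8 -161.2   98.5]
barL [565.3  73.8 110. ]
barR [ 562.4 -178.4  103.5]
barF [461.9 -50.8 145.7]
beaker [6.831e+02 8.150e+01 2.000e-01]
table [ 367.9 -103.    -1.6]
crate [598.6 161.6 212.1]
rim [494.1   8.5  58.1]
top comp [264. 243.] 7947 [557.  -50.2  91.3] n [ 0.363 -0.009  0.932] rms 1.3800961876736466 [ 490. -140.   62.] [625.  41. 120.]
((-1.0141983032226562, -0.14444732666015625), (181.5621337890625, 143.20765686035156), 88.6949462890625)
[[ 626.6   39.3   65.1]
 [ 493.2   42.   117.1]
 [ 489.3 -139.5  116.8]
 [ 622.7 -142.2   64.8]]
```

Call:
send_rows(
  rows=[
    [-0.02,-0.02,0,-0.02],
    [-0.055,-0.05,0,-0.05],
    [-0.09,-0.085,0,-0.08],
    [-0.125,-0.115,0,-0.11],
    [-0.16,-0.15,0,-0.14],
    [-0.195,-0.18,0,-0.17],
    [-0.23,-0.21,0,-0.2],
    [-0.265,-0.245,0,-0.23],
    [-0.3,-0.275,0,-0.26],
    [-0.335,-0.31,0,-0.3],
    [-0.37,-0.34,0,-0.347],
    [-0.39,-0.36,0,-0.347],
  ],
  grip=0,
)

```text
time_s: 1.3
tcp_pos: [460.2, 103.4, 245.3]
tcp_rot: [0.011, 1.0, -0.0, 0.0]
wrist_force: [-0.6, 0.2, 0.1]
opening: -0.001
finger_force: 0.0
```

```bash
cat >> h.py <<'E'
def goto(x,y,z,yawdeg=None):
    "tool-frame shift (m) and turn to world target (mm)"
    s=telemetry.get_state();r=R.from_quat(s["tcp_rot"]).as_matrix()
    d=r.T@(np.array([x,y,z])-s["tcp_pos"])/1000
    a=np.degrees(np.arctan2(r[1,0],r[0,0]));t=0 if yawdeg is None else -np.radians((yawdeg-a+180)%360-180)
    print("tcp",s["tcp_pos"].round(1),"yaw",a.round(2),"F",s["wrist_force"].round(2),"t",s["time_s"],"op",s["opening"].round(2),"q",s["qpos"].round(2));print("rows",d.round(4),round(t,3))
E
python3 -c "
from h import *
goto(537,-50,245,178.8);print(robot.nose_length)
im=dict(np.load('scene0.npz'));w=cloud(im)
p=w[(w[...,2]>62)&(w[...,2]<150)&(abs(w[...,1]+50)<80)&(abs(w[...,0]-557)<55)&(im['pixels'].min(-1)>170)]
mu=p.mean(0);n=np.linalg.svd(p-mu,full_matrices=False)[2][2];n*=np.sign(n[2]);print(mu,n, 'z@(557,-50)',mu[2]-((557-mu[0])*n[0]+(-50-mu[1])*n[1])/n[2])
m=(w[...,2]>60)&(abs(w[...,1]+50)<110)&(abs(w[...,0]-557)<100)&(im['pixels'].min(-1)>170);q=w[m];print(np.percentile(q,[.5,99.5],axis=0))
"
```

```text
Traceback (most recent call last):
  File "h.py", line 15, in goto
    print("tcp",s["tcp_pos"].round(1),"yaw",a.round(2),"F",s["wrist_force"].round(2),"t",s["time_s"],"op",s["opening"].round(2),"q",s["qpos"].round(2));print("rows",d.round(4),round(t,3))
                                                                                                          ^^^^^^^^^^^^^^^^^^
AttributeError: 'float' object has no attribute 'round'
```

```bash
sed -i 's/s\["opening"\].round(2)/round(s["opening"],2)/' h.py
python3 -c "
from h import *
goto(537,-50,185,178.8);print(robot.nose_length)
im=dict(np.load('scene0.npz'));w=cloud(im)
p=w[(w[...,2]>62)&(w[...,2]<150)&(abs(w[...,1]+50)<80)&(abs(w[...,0]-557)<55)&(im['pixels'].min(-1)>170)]
mu=p.mean(0);n=np.linalg.svd(p-mu,full_matrices=False)[2][2];n*=np.sign(n[2]);print(mu,n, 'z@(557,-50)',mu[2]-((557-mu[0])*n[0]+(-50-mu[1])*n[1])/n[2])
m=(w[...,2]>60)&(abs(w[...,1]+50)<110)&(abs(w[...,0]-557)<100)&(im['pixels'].min(-1)>170);q=w[m];print(np.percentile(q,[.5,99.5],axis=0))
"
```

```text
tcp [460.2 103.4 245.3] yaw 178.7 F [-0.56  0.22  0.14] t 1.3 op -0.0 q [-0.67 -0.02  0.35  1.87  0.01  1.3   1.22]
rows [-0.0803 -0.1516  0.0603] -0.002
14.0
[554.33750927 -45.10455359  92.61637649] [ 0.36222268 -0.00933028  0.93204489] z@(557,-50) 91.53264068399552
[[ 493.8087473  -134.22768491   65.09576587]
 [ 621.87936019   36.58943895  115.66864068]]
```

Call:
send_rows(
  rows=[
    [-0.02,-0.038,0,0],
    [-0.04,-0.076,0.01,0],
    [-0.06,-0.114,0.03,0],
    [-0.08,-0.151,0.06,0],
    [-0.08,-0.151,0.09,0],
    [-0.08,-0.151,0.12,0],
    [-0.08,-0.151,0.128,0],
    [-0.08,-0.151,0.132,0],
    [-0.08,-0.151,0.136,0],
    [-0.08,-0.151,0.14,0],
  ],
)

```text
time_s: 2.3
tcp_pos: [537.0, -45.2, 106.6]
tcp_rot: [0.01, 1.0, 0.0, 0.001]
wrist_force: [-0.8, -0.4, 2.8]
opening: 0.002
finger_force: 1.7
```

Call:
send_rows(
  rows=[
    [0,0,0.003,0],
    [0,0,0.006,0],
    [0,0,0.009,0],
    [0,0,0.012,0],
    [0,0,0.015,0],
    [0,0,0.018,0],
    [0,0,0.02,0],
  ],
)

```text
time_s: 3.0
tcp_pos: [535.8, -45.6, 84.9]
tcp_rot: [0.01, 1.0, 0.0, -0.0]
wrist_force: [-2.2, 0.5, 3.6]
opening: 0.002
finger_force: 1.7
```

Call:
send_rows(
  rows=[
    [0,0,0.001,0],
    [0,0,0.002,0],
    [0,0,0.003,0],
    [0,0,0.004,0],
    [0,0,0.0045,0],
    [0,0,0.0045,0],
  ],
)

```text
time_s: 3.6
tcp_pos: [536.1, -45.6, 80.7]
tcp_rot: [0.01, 1.0, 0.0, 0.0]
wrist_force: [-0.9, 0.4, 0.8]
opening: -0.005
finger_force: 0.4
```

Call:
send_rows(
  rows=[
    [0,0,0.0005,0],
    [0,0,0.001,0],
    [0,0,0.0015,0],
    [0,0,0.002,0],
    [0,0,0.002,0],
  ],
)

```text
time_s: 4.1
tcp_pos: [536.1, -45.6, 79.4]
tcp_rot: [0.01, 1.0, 0.0, 0.0]
wrist_force: [-5.5, 0.6, 12.1]
opening: 0.001
finger_force: 5.9
```

Call:
send_rows(
  rows=[
    [0,0,0.0005,0],
    [0,0,0.001,0],
    [0,0,0.001,0],
  ],
)

```text
time_s: 4.4
tcp_pos: [536.1, -45.6, 79.2]
tcp_rot: [0.011, 1.0, 0.0, 0.0]
wrist_force: [-9.6, 1.4, 22.1]
opening: 0.003
finger_force: 10.8
```

Call:
send_rows(
  rows=[
    [0,0,-0.02,0],
    [0,0,-0.06,0],
    [0.03,0,-0.1,0],
    [0.07,0,-0.1,0],
    [0.11,0,-0.1,0],
    [0.15,0,-0.1,0],
    [0.15,0,-0.1,0],
  ],
)

```text
time_s: 5.1
tcp_pos: [382.6, -42.3, 177.5]
tcp_rot: [0.01, 1.0, 0.001, 0.0]
wrist_force: [0.8, 0.0, -0.3]
opening: -0.0
finger_force: 0.0
```

```bash
python3 - <<'E'
from h import *
goto(425,-50,150,178.8)
out=[]
for n in("scene","top"):
    im=optics.get_image(n);np.savez(f"{n}1.npz",**im);w=cloud(im);px=im["pixels"]
    f=w.reshape(-1,3);m=(abs(f[:,0]-545)<130)&(abs(f[:,1]+50)<150)&(f[:,2]>20)&(f[:,2]<120)&~((f[:,0]>395)&(f[:,0]<470)&(f[:,1]>400))
    lid=(px.min(-1)>170).reshape(-1)&m
    p=f[lid&(abs(f[:,0]-552)<60)&(abs(f[:,1]+50)<75)];mu=p.mean(0);nn=np.linalg.svd(p-mu,full_matrices=False)[2][2];print(n,mu,nn*np.sign(nn[2]),np.percentile(f[lid],[1,99],axis=0).round(1))
    P=(im["camera_from_world"]@np.c_[f[m],np.ones(m.sum())].T)[:3];uv=im["K"]@P;uv=uv[:2]/uv[2]
    a,b=uv.min(1).astype(int),uv.max(1).astype(int);a=np.maximum(a,0)
    c=px[a[1]:b[1],a[0]:b[0]];print(a,b,c.shape);out.append(cv2.resize(c,None,fx=min(400/c.shape[1],600/c.shape[0]),fy=min(400/c.shape[1],600/c.shape[0]),interpolation=3))
    d=~lid&m&(f[:,2]>50)
    for k,s in(("F",(abs(f[:,1]+50)<15)&(f[:,0]<482)),("L",(abs(f[:,0]-552)<15)&(f[:,1]>38)),("R",(abs(f[:,0]-552)<15)&(f[:,1]<-138))):
        q=f[d&s]
        ax=0 if k=="F" else 1
        h={int(x):q[abs(q[:,ax]-x)<2.5][:,2].max().round(1) for x in np.arange(np.floor(q[:,ax].min()),q[:,ax].max(),5) if (abs(q[:,ax]-x)<2.5).any()};print(n,k,h)
H=max(o.shape[0] for o in out);cv2.imwrite("pics/both1.png",np.hstack([np.pad(o,((0,H-o.shape[0]),(0,0),(0,0))) for o in out]))
E
```

```text
tcp [382.6 -42.3 177.5] yaw 178.81 F [ 0.84  0.04 -0.28] t 5.1 op -0.0 q [-0.53 -0.21  0.48  2.15  0.1   1.18  1.45]
rows [-0.0426 -0.0069  0.0275] 0.0
scene [550.51576581 -45.62296429  66.6010169 ] [-1.15777712e-03  4.92426782e-05  9.99999329e-01] [[ 484.2 -132.9   63.2]
 [ 619.6   36.3   69.4]]
[193 210] [366 330] (120, 173, 3)
scene F {435: np.float64(76.9), 440: np.float64(88.0), 445: np.float64(88.9), 450: np.float64(75.2), 455: np.float64(75.9), 460: np.float64(76.1), 465: np.float64(73.4), 470: np.float64(74.1), 475: np.float64(73.0), 480: np.float64(72.8)}
scene L {38: np.float64(72.0), 43: np.float64(73.6), 48: np.float64(73.8), 53: np.float64(74.4), 58: np.float64(75.0), 63: np.float64(75.5), 68: np.float64(76.0), 73: np.float64(86.9), 78: np.float64(87.5), 83: np.float64(85.6)}
scene R {-178: np.float64(87.7), -173: np.float64(91.8), -168: np.float64(90.1), -163: np.float64(79.8), -158: np.float64(78.7), -153: np.float64(77.8), -148: np.float64(75.4), -143: np.float64(74.8)}
top [551.1783414  -50.22494876  65.89054272] [-2.86003352e-03 -4.02630636e-04  9.99995829e-01] [[ 485.2 -134.5   62. ]
 [ 620.8   34.4   69.3]]
[179 177] [346 318] (141, 167, 3)
top F {438: np.float64(77.1), 443: np.float64(87.0), 448: np.float64(87.4), 453: np.float64(76.3), 458: np.float64(75.5), 463: np.float64(74.8), 468: np.float64(74.8), 473: np.float64(73.5), 478: np.float64(73.7)}
top L {38: np.float64(72.8), 43: np.float64(72.8), 48: np.float64(74.5), 53: np.float64(73.9), 58: np.float64(75.2), 63: np.float64(77.2), 68: np.float64(75.8), 73: np.float64(88.1), 78: np.float64(86.8), 83: np.float64(75.6)}
top R {-182: np.float64(80.5), -177: np.float64(90.0), -172: np.float64(92.7), -167: np.float64(88.8), -162: np.float64(77.8), -157: np.float64(77.7), -152: np.float64(77.8), -147: np.float64(75.3), -142: np.float64(74.0)}
```

View pics/both1.png

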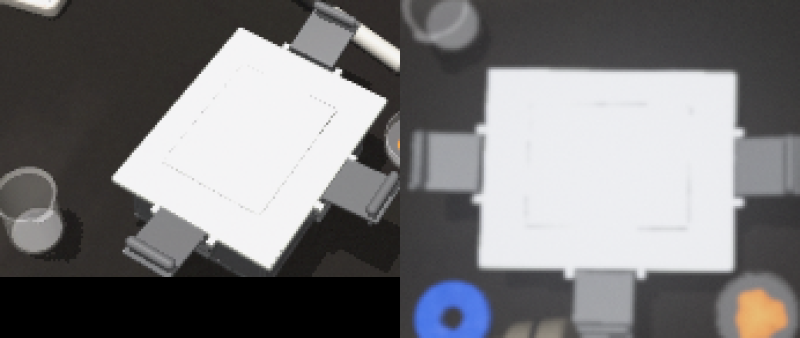

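Both views show the lid flat at about 66 mm, with the clips sticking out and their bars 36 mm beyond the axes. The surrounding things are unmoved: tape at (452,315), dish at (755,310) in the crop. Next is the front clip, folded from above.

Call:
send_rows(
  rows=[
    [-0.025,-0.0025,0.02,0],
    [-0.0515,-0.005,0.045,0],
    [-0.0515,-0.005,0.0635,0],
    [-0.0515,-0.005,0.0685,0],
    [-0.0515,-0.005,0.0735,0],
    [-0.0515,-0.005,0.0785,0],
    [-0.0515,-0.005,0.0835,0],
    [-0.0515,-0.005,0.0885,0],
    [-0.0515,-0.005,0.0935,0],
    [-0.0515,-0.005,0.0965,0],
    [-0.0515,-0.005,0.0965,0],
  ],
)

```text
time_s: 6.3
tcp_pos: [437.2, -48.5, 80.9]
tcp_rot: [0.01, 1.0, -0.0, -0.0]
wrist_force: [-0.1, 0.1, 0.2]
opening: -0.0
finger_force: 0.0
```

```bash
cat >> h.py <<'E'
def crop(n,x0,x1,y0,y1,fn,W=640,z=(0,120)):
    im=optics.get_image(n);c=np.array([[x,y,zz,1] for x in(x0,x1) for y in(y0,y1) for zz in z]).T
    uv=im["K"]@(im["camera_from_world"]@c)[:3];uv=uv[:2]/uv[2];a=np.maximum(uv.min(1).astype(int),0);b=uv.max(1).astype(int)
    o=im["pixels"][a[1]:b[1],a[0]:b[0]];f=min(W/o.shape[1],600/o.shape[0]);cv2.imwrite(fn,cv2.resize(o,None,fx=f,fy=f,interpolation=cv2.INTER_CUBIC));return im
E
python3 -c "
from h import *
crop('scene',400,500,-110,20,'pics/f1.png')
s=telemetry.get_state();print(s['wrist_force'],s['tcp_pos'])"
```

```text
[ 0.42308778  0.45439298 -0.23419543] [437.35850594 -48.55520754  81.17281343]
```

View pics/f1.png

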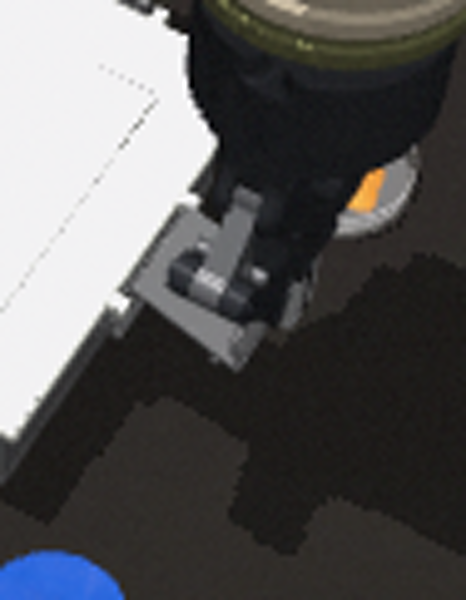

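```bash
python3 -c "
from h import *
im=optics.get_image('scene');w=cloud(im).reshape(-1,3)
m=(w[:,0]>405)&(w[:,0]<490)&(w[:,1]>-85)&(w[:,1]<-15)&(w[:,2]>20)&(w[:,2]<140);p=w[m]
for y in(-70,-65,-60,-50,-40,-35,-30,-25):
  q=p[abs(p[:,1]-y)<2.5];q=q[q[:,0].argsort()];print(y,[tuple(a) for a in q[:,[0,2]].round().astype(int)[::2]])
"
```

```text
-70 [(np.int64(478), np.int64(63)), (np.int64(480), np.int64(68)), (np.int64(480), np.int64(68)), (np.int64(483), np.int64(65)), (np.int64(484), np.int64(66)), (np.int64(485), np.int64(66)), (np.int64(486), np.int64(67)), (np.int64(488), np.int64(65)), (np.int64(489), np.int64(67))]
-65 [(np.int64(466), np.int64(67)), (np.int64(468), np.int64(66)), (np.int64(469), np.int64(68)), (np.int64(470), np.int64(69)), (np.int64(472), np.int64(68)), (np.int64(473), np.int64(68)), (np.int64(475), np.int64(68)), (np.int64(476), np.int64(70)), (np.int64(477), np.int64(71)), (np.int64(478), np.int64(70)), (np.int64(482), np.int64(63)), (np.int64(483), np.int64(66)), (np.int64(483), np.int64(66)), (np.int64(487), np.int64(63)), (np.int64(487), np.int64(66)), (np.int64(489), np.int64(66)), (np.int64(490), np.int64(66))]
-60 [(np.int64(419), np.int64(139)), (np.int64(466), np.int64(65)), (np.int64(468), np.int64(70)), (np.int64(470), np.int64(66)), (np.int64(471), np.int64(67)), (np.int64(473), np.int64(69)), (np.int64(473), np.int64(68)), (np.int64(475), np.int64(70)), (np.int64(476), np.int64(70)),
[... 7128 characters left out ...]
.int64(118)), (np.int64(425), np.int64(121)), (np.int64(426), np.int64(126)), (np.int64(429), np.int64(127)), (np.int64(431), np.int64(124)), (np.int64(434), np.int64(126)), (np.int64(437), np.int64(64)), (np.int64(438), np.int64(56)), (np.int64(440), np.int64(55)), (np.int64(444), np.int64(57)), (np.int64(452), np.int64(58)), (np.int64(456), np.int64(61)), (np.int64(461), np.int64(62)), (np.int64(465), np.int64(65)), (np.int64(469), np.int64(68)), (np.int64(478), np.int64(63)), (np.int64(479), np.int64(66)), (np.int64(482), np.int64(65)), (np.int64(483), np.int64(67)), (np.int64(484), np.int64(65)), (np.int64(486), np.int64(65)), (np.int64(487), np.int64(66)), (np.int64(490), np.int64(65))]
```

The depth slices show the bar top at z 67 (x ≈ 439) in contact under the tip. The clip has folded to about 1.2 rad, so I continue down.

Call:
send_rows(
  rows=[
    [0.001,0,0.004,0],
    [0.002,0,0.008,0],
    [0.003,0,0.012,0],
    [0.003,0,0.016,0],
    [0.003,0,0.019,0],
    [0.003,0,0.022,0],
    [0.003,0,0.025,0],
  ],
)

```text
time_s: 7.1
tcp_pos: [434.3, -48.4, 56.0]
tcp_rot: [0.01, 1.0, 0.0, -0.0]
wrist_force: [-0.0, -0.7, 0.6]
opening: -0.001
finger_force: 0.5
```

Call:
send_rows(
  rows=[
    [0,0,0.003,0],
    [0,0,0.006,0],
    [0,0,0.009,0],
    [0,0,0.012,0],
    [0,0,0.015,0],
  ],
)

```text
time_s: 7.6
tcp_pos: [434.3, -48.4, 40.9]
tcp_rot: [0.01, 1.0, 0.0, -0.0]
wrist_force: [-1.6, 0.3, 1.2]
opening: 0.0
finger_force: 0.6
```

Call:
send_rows(
  rows=[
    [0,0,0.003,0],
    [0,0,0.006,0],
    [0,0,0.009,0],
    [0,0,0.011,0],
    [0,0,0.011,0],
  ],
)

```text
time_s: 8.1
tcp_pos: [434.3, -48.4, 30.0]
tcp_rot: [0.01, 1.0, -0.0, -0.0]
wrist_force: [-1.6, -0.5, -0.9]
opening: -0.001
finger_force: 0.5
```

Call:
send_rows(
  rows=[
    [-0.002,0,0,0],
    [-0.004,0,0,0],
    [-0.006,0,0,0],
    [-0.007,0,0,0],
    [-0.008,0,0,0],
    [-0.008,0,0,0],
  ],
)

```text
time_s: 8.7
tcp_pos: [442.8, -48.6, 30.4]
tcp_rot: [0.01, 1.0, 0.0, 0.0]
wrist_force: [-1.2, -0.7, -0.8]
opening: -0.001
finger_force: 0.9
```

Call:
send_rows(
  rows=[
    [-0.0005,0,0,0],
    [-0.001,0,0,0],
    [-0.0015,0,0,0],
    [-0.002,0,0,0],
  ],
)

```text
time_s: 9.1
tcp_pos: [444.5, -48.6, 30.3]
tcp_rot: [0.01, 1.0, 0.0, -0.0]
wrist_force: [-2.6, 0.4, -1.1]
opening: -0.001
finger_force: 1.3
```

Call:
send_rows(
  rows=[
    [-0.0005,0,0,0],
    [-0.001,0,0,0],
    [-0.001,0,0,0],
  ],
)

```text
time_s: 9.4
tcp_pos: [445.6, -48.7, 30.3]
tcp_rot: [0.01, 1.0, 0.0, 0.0]
wrist_force: [-1.7, -0.2, -1.2]
opening: -0.001
finger_force: 1.1
```

Call:
send_rows(
  rows=[
    [-0.0005,0,0,0],
    [-0.001,0,0,0],
    [-0.001,0,0,0],
  ],
)

```text
time_s: 9.7
tcp_pos: [446.5, -48.7, 30.3]
tcp_rot: [0.01, 1.0, 0.0, 0.0]
wrist_force: [-2.0, 0.1, -0.5]
opening: 0.003
finger_force: 1.1
```

Call:
send_rows(
  rows=[
    [-0.0005,0,0,0],
    [-0.001,0,0,0],
    [-0.001,0,0,0],
  ],
)

```text
time_s: 10.0
tcp_pos: [447.6, -48.7, 30.3]
tcp_rot: [0.01, 1.0, 0.0, 0.0]
wrist_force: [-2.2, 0.5, -0.6]
opening: 0.003
finger_force: 1.0
```

Call:
send_rows(
  rows=[
    [-0.0005,0,0,0],
    [-0.001,0,0,0],
    [-0.001,0,0,0],
  ],
)

```text
time_s: 10.3
tcp_pos: [448.5, -48.7, 30.3]
tcp_rot: [0.01, 1.0, 0.0, -0.0]
wrist_force: [-3.3, -0.2, -1.0]
opening: 0.005
finger_force: 1.2
```

Call:
send_rows(
  rows=[
    [-0.0005,0,0,0],
    [-0.001,0,0,0],
    [-0.001,0,0,0],
  ],
)

```text
time_s: 10.6
tcp_pos: [448.8, -48.7, 30.0]
tcp_rot: [0.01, 1.0, 0.0, -0.001]
wrist_force: [-4.9, -0.6, 0.0]
opening: 0.001
finger_force: 2.7
```

Call:
send_rows(
  rows=[
    [-0.0005,0,0,0],
    [-0.001,0,0,0],
    [-0.001,0,0,0],
  ],
)

```text
time_s: 10.9
tcp_pos: [449.1, -48.8, 29.8]
tcp_rot: [0.01, 1.0, 0.0, -0.001]
wrist_force: [-7.0, -0.1, 0.8]
opening: 0.002
finger_force: 3.6
```

Call:
send_rows(
  rows=[
    [-0.0005,0,0,0],
    [-0.0005,0,0,0],
  ],
)

```text
time_s: 11.1
tcp_pos: [449.5, -48.7, 29.7]
tcp_rot: [0.01, 1.0, 0.0, -0.002]
wrist_force: [-6.6, -0.7, 0.2]
opening: 0.001
finger_force: 3.8
```

Call:
send_rows(
  rows=[
    [-0.0005,0,0,0],
    [-0.0005,0,0,0],
  ],
)

```text
time_s: 11.3
tcp_pos: [449.7, -48.7, 29.6]
tcp_rot: [0.01, 1.0, 0.0, -0.002]
wrist_force: [-7.6, -0.1, -0.9]
opening: -0.003
finger_force: 3.9
```

Call:
send_rows(
  rows=[
    [-0.0005,0,0,0],
    [-0.0005,0,0,0],
  ],
)

```text
time_s: 11.5
tcp_pos: [450.0, -48.8, 29.5]
tcp_rot: [0.01, 1.0, 0.0, -0.002]
wrist_force: [-8.9, 0.0, -2.3]
opening: 0.004
finger_force: 4.0
```

Call:
send_rows(
  rows=[
    [-0.0005,0,0,0],
    [-0.0005,0,0,0],
  ],
)

```text
time_s: 11.7
tcp_pos: [450.3, -48.8, 29.3]
tcp_rot: [0.01, 1.0, 0.0, -0.002]
wrist_force: [-8.6, -0.3, -2.5]
opening: 0.003
finger_force: 4.1
```

Call:
send_rows(
  rows=[
    [-0.0005,0,0,0],
    [-0.0005,0,0,0],
  ],
)

```text
time_s: 11.9
tcp_pos: [450.7, -48.8, 29.2]
tcp_rot: [0.01, 1.0, 0.0, -0.002]
wrist_force: [-8.3, 0.5, -2.0]
opening: 0.003
finger_force: 4.2
```

Call:
send_rows(
  rows=[
    [-0.0005,0,0,0],
    [-0.0005,0,0,0],
  ],
)

```text
time_s: 12.1
tcp_pos: [451.6, -48.8, 29.4]
tcp_rot: [0.01, 1.0, 0.0, -0.002]
wrist_force: [-6.8, 0.6, -1.0]
opening: 0.001
finger_force: 3.4
```

Force is falling, so the snap is under way.

Call:
send_rows(
  rows=[
    [-0.0005,0,0,0],
    [-0.0005,0,0,0],
  ],
)

```text
time_s: 12.3
tcp_pos: [453.3, -48.8, 29.9]
tcp_rot: [0.01, 1.0, -0.0, -0.001]
wrist_force: [-3.5, 0.5, -2.6]
opening: -0.002
finger_force: 1.7
```

Call:
send_rows(
  rows=[
    [-0.0005,0,0,0],
    [-0.0005,0,0,0],
  ],
)

```text
time_s: 12.5
tcp_pos: [454.5, -48.9, 30.3]
tcp_rot: [0.01, 1.0, 0.0, 0.0]
wrist_force: [-2.1, -0.2, -1.0]
opening: 0.001
finger_force: 1.8
```

Call:
send_rows(
  rows=[
    [-0.0005,0,0,0],
    [-0.0005,0,0,0],
  ],
)

```text
time_s: 12.7
tcp_pos: [454.6, -48.9, 30.2]
tcp_rot: [0.01, 1.0, 0.0, -0.0]
wrist_force: [-6.6, -0.7, 0.2]
opening: -0.001
finger_force: 2.7
```

Call:
send_rows(
  rows=[
    [-0.0005,0,0,0],
    [-0.0005,0,0,0],
  ],
)

```text
time_s: 12.9
tcp_pos: [454.7, -48.8, 30.1]
tcp_rot: [0.01, 1.0, 0.0, -0.001]
wrist_force: [-6.0, 0.0, 2.0]
opening: 0.001
finger_force: 3.6
```

Call:
send_rows(
  rows=[
    [-0.0005,0,0,0],
    [-0.0005,0,0,0],
  ],
)

```text
time_s: 13.1
tcp_pos: [454.8, -48.9, 30.0]
tcp_rot: [0.01, 1.0, 0.0, -0.001]
wrist_force: [-8.9, 0.8, 3.2]
opening: -0.002
finger_force: 4.5
```

Front clip is home: 9 N peak, drop, hard stop. I'll retract, lift and turn for the left clip.

Call:
send_rows(
  rows=[
    [0.01,0,0,0],
    [0.02,0,-0.02,0],
    [0.02,0,-0.06,0.12],
    [0.02,0,-0.1,0.26],
    [0.02,0.02,-0.12,0.4],
    [0.02,0.05,-0.12,0.54],
    [0.02,0.08,-0.12,0.68],
    [0.02,0.1,-0.12,0.82],
    [0.02,0.1,-0.12,0.96],
    [0.02,0.1,-0.12,1.1],
    [0.02,0.1,-0.12,1.24],
    [0.02,0.1,-0.12,1.38],
  ],
)

```text
time_s: 14.3
tcp_pos: [438.7, 51.6, 150.9]
tcp_rot: [0.647, 0.763, 0.001, 0.001]
wrist_force: [1.1, -0.5, -0.2]
opening: 0.0
finger_force: 0.0
```

```bash
python3 -c "
from h import *
goto(553,86,130,88.8)
im=optics.get_image('top');np.savez('top2.npz',**im);w=cloud(im).reshape(-1,3)
p=w[(w[:,0]>470)&(w[:,0]<640)&(w[:,1]>110)&(w[:,1]<260)&(w[:,2]>60)]
for x in range(500,640,20):
  q=p[abs(p[:,0]-x)<10];print(x,q[:,1].min().round() if len(q) else None,q[:,2].max().round() if len(q) else None)
q=w[(abs(w[:,1]+48)<12)&(w[:,0]>425)&(w[:,0]<482)&(w[:,2]>5)&(w[:,2]<100)];print('front clip',np.percentile(q,[1,50,99],axis=0).round())
"
```

```text
tcp [438.7  51.6 150.9] yaw 99.4 F [ 1.11 -0.5  -0.25] t 14.3 op 0.0 q [-0.68 -0.01  0.46  2.06  0.01  1.09 -0.06]
rows [0.0152 0.1183 0.0212] 0.185
500 None None
520 None None
540 None None
560 None None
580 166.0 216.0
600 151.0 217.0
620 147.0 229.0
front clip [[467. -59.  22.]
 [474. -48.  61.]
 [482. -36.  66.]]
```

Call:
send_rows(
  rows=[
    [0.003,0.03,0,0.1],
    [0.006,0.06,0.005,0.185],
    [0.01,0.09,0.012,0.185],
    [0.013,0.116,0.021,0.185],
    [0.013,0.116,0.035,0.185],
    [0.013,0.116,0.045,0.185],
    [0.013,0.116,0.05,0.185],
    [0.013,0.116,0.055,0.185],
    [0.013,0.116,0.06,0.185],
    [0.013,0.116,0.065,0.185],
    [0.013,0.116,0.07,0.185],
  ],
)

```text
time_s: 15.45
tcp_pos: [550.3, 84.1, 80.3]
tcp_rot: [0.712, 0.702, 0.0, 0.0]
wrist_force: [0.0, 1.4, 0.9]
opening: -0.0
finger_force: 0.4
```

```bash
python3 -c "
from h import *
goto(551,85.5,40,88.8)
im=optics.get_image('top');w=cloud(im).reshape(-1,3)
q=w[(((w[:,0]>534)&(w[:,0]<538))|((w[:,0]>570)&(w[:,0]<576)))&(w[:,1]>42)&(w[:,1]<100)&(w[:,2]>20)&(w[:,2]<100)];q=q[q[:,1].argsort()];print(q[:,1:].round().astype(int).tolist())
"
```

```text
tcp [550.3  84.1  80.3] yaw 89.15 F [0.01 1.4  0.9 ] t 15.45 op -0.0 q [-0.62  0.36  0.46  1.85 -0.19  0.98 -0.1 ]
rows [0.0014 0.0007 0.0403] 0.006
[[42, 69], [42, 65], [44, 70], [44, 69], [44, 68], [44, 68], [46, 69], [46, 68], [46, 68], [46, 65], [48, 68], [48, 67], [48, 67], [49, 67], [49, 67], [50, 64], [51, 67], [51, 67], [52, 65], [53, 66], [53, 65], [53, 65], [54, 67], [55, 66], [55, 64], [56, 61], [57, 64], [57, 64], [57, 61], [59, 62], [59, 61], [60, 64], [60, 62], [60, 63], [61, 61], [61, 64], [62, 62], [62, 61], [63, 63], [64, 62], [64, 62], [66, 60], [66, 60], [66, 59], [66, 59], [67, 62], [67, 60], [68, 57], [68, 58], [69, 61], [69, 60], [69, 59], [70, 57], [71, 59], [71, 58], [71, 58], [73, 59], [73, 57], [73, 57], [73, 57], [74, 59], [75, 56], [75, 56], [76, 60], [76, 59], [77, 63], [77, 56], [77, 62], [77, 61], [77, 61], [77, 99], [77, 93], [78, 65], [78, 64], [78, 84], [78, 63], [79, 66], [79, 87], [79, 66], [79, 66], [81, 66], [81, 66], [81, 86], [81, 65], [83, 85]]
```

The left clip is folding the same way (bar top at y ≈ 80, z ≈ 66).

Call:
send_rows(
  rows=[
    [0.001,0,0.004,0],
    [0.0015,0,0.008,0],
    [0.0015,0,0.012,0],
    [0.0015,0,0.016,0],
    [0.0015,0,0.02,0],
    [0.0015,0,0.024,0],
    [0.0015,0,0.027,0],
  ],
)

```text
time_s: 16.2
tcp_pos: [550.1, 85.6, 52.9]
tcp_rot: [0.712, 0.702, -0.0, -0.0]
wrist_force: [-0.3, 0.1, 0.9]
opening: 0.001
finger_force: 0.6
```

Call:
send_rows(
  rows=[
    [0,0,0.003,0],
    [0,0,0.006,0],
    [0,0,0.009,0],
    [0,0,0.012,0],
    [0,0,0.015,0],
    [0,0,0.018,0],
    [0,0,0.021,0],
    [0,0,0.0235,0],
    [0,0,0.0235,0],
  ],
)

```text
time_s: 17.1
tcp_pos: [550.0, 85.4, 29.4]
tcp_rot: [0.712, 0.702, -0.0, -0.0]
wrist_force: [0.3, 2.0, -0.8]
opening: 0.003
finger_force: 0.7
```

Call:
send_rows(
  rows=[
    [-0.002,0,0,0],
    [-0.004,0,0,0],
    [-0.006,0,0,0],
    [-0.0075,0,0,0],
    [-0.009,0,0,0],
    [-0.01,0,0,0],
    [-0.01,0,0,0],
  ],
)

```text
time_s: 17.8
tcp_pos: [550.1, 75.1, 29.9]
tcp_rot: [0.713, 0.702, -0.0, 0.0]
wrist_force: [-0.6, 1.0, -0.2]
opening: 0.001
finger_force: 0.6
```

Call:
send_rows(
  rows=[
    [-0.0005,0,0,0],
    [-0.001,0,0,0],
    [-0.001,0,0,0],
  ],
)

```text
time_s: 18.1
tcp_pos: [550.0, 74.5, 29.8]
tcp_rot: [0.712, 0.702, 0.0, -0.0]
wrist_force: [0.5, 2.5, -0.5]
opening: -0.001
finger_force: 1.0
```

Call:
send_rows(
  rows=[
    [-0.0005,0,0,0],
    [-0.001,0,0,0],
    [-0.001,0,0,0],
  ],
)

```text
time_s: 18.4
tcp_pos: [550.0, 73.4, 29.8]
tcp_rot: [0.712, 0.702, 0.0, -0.0]
wrist_force: [0.1, 1.9, -0.4]
opening: -0.003
finger_force: 1.0
```

Call:
send_rows(
  rows=[
    [-0.0005,0,0,0],
    [-0.001,0,0,0],
    [-0.001,0,0,0],
  ],
)

```text
time_s: 18.7
tcp_pos: [550.0, 72.3, 29.8]
tcp_rot: [0.712, 0.702, -0.0, -0.0]
wrist_force: [0.6, 2.4, -1.2]
opening: -0.001
finger_force: 1.0
```

Call:
send_rows(
  rows=[
    [-0.0005,0,0,0],
    [-0.001,0,0,0],
    [-0.001,0,0,0],
  ],
)

```text
time_s: 19.0
tcp_pos: [550.0, 71.6, 29.8]
tcp_rot: [0.712, 0.702, 0.0, -0.0]
wrist_force: [0.5, 3.2, -0.1]
opening: 0.001
finger_force: 1.5
```

Call:
send_rows(
  rows=[
    [-0.0005,0,0,0],
    [-0.001,0,0,0],
    [-0.001,0,0,0],
  ],
)

```text
time_s: 19.3
tcp_pos: [549.9, 71.3, 29.7]
tcp_rot: [0.712, 0.702, 0.0, -0.0]
wrist_force: [-0.2, 4.9, -2.9]
opening: -0.003
finger_force: 2.9
```

Call:
send_rows(
  rows=[
    [-0.0005,0,0,0],
    [-0.001,0,0,0],
    [-0.001,0,0,0],
  ],
)

```text
time_s: 19.6
tcp_pos: [549.9, 71.1, 29.7]
tcp_rot: [0.712, 0.702, 0.001, -0.001]
wrist_force: [-0.1, 8.2, -3.3]
opening: 0.001
finger_force: 4.1
```

Call:
send_rows(
  rows=[
    [-0.0005,0,0,0],
    [-0.001,0,0,0],
    [-0.001,0,0,0],
  ],
)

```text
time_s: 19.9
tcp_pos: [549.8, 70.1, 29.7]
tcp_rot: [0.712, 0.702, 0.001, -0.001]
wrist_force: [-0.4, 7.3, -2.4]
opening: 0.003
finger_force: 3.9
```

Call:
send_rows(
  rows=[
    [-0.0005,0,0,0],
    [-0.0005,0,0,0],
  ],
)

```text
time_s: 20.1
tcp_pos: [549.7, 69.2, 29.7]
tcp_rot: [0.712, 0.702, 0.0, -0.001]
wrist_force: [-0.4, 5.5, -3.1]
opening: 0.005
finger_force: 3.4
```

Call:
send_rows(
  rows=[
    [-0.0005,0,0,0],
    [-0.0005,0,0,0],
  ],
)

```text
time_s: 20.3
tcp_pos: [549.8, 68.3, 29.7]
tcp_rot: [0.712, 0.702, 0.0, -0.0]
wrist_force: [0.3, 5.5, -2.9]
opening: 0.003
finger_force: 2.6
```

Call:
send_rows(
  rows=[
    [-0.0005,0,0,0],
    [-0.0005,0,0,0],
  ],
)

```text
time_s: 20.5
tcp_pos: [549.8, 67.1, 29.8]
tcp_rot: [0.712, 0.702, 0.0, -0.0]
wrist_force: [-0.5, 4.3, -1.2]
opening: -0.004
finger_force: 1.6
```

Call:
send_rows(
  rows=[
    [-0.0005,0,0,0],
    [-0.0005,0,0,0],
  ],
)

```text
time_s: 20.7
tcp_pos: [549.9, 65.8, 29.8]
tcp_rot: [0.713, 0.702, -0.0, 0.0]
wrist_force: [0.1, 1.9, 0.5]
opening: 0.003
finger_force: 0.9
```

Call:
send_rows(
  rows=[
    [-0.0005,0,0,0],
    [-0.0005,0,0,0],
  ],
)

```text
time_s: 20.9
tcp_pos: [549.9, 65.8, 29.8]
tcp_rot: [0.712, 0.702, 0.0, 0.0]
wrist_force: [-0.6, 2.0, -0.8]
opening: 0.001
finger_force: 1.1
```

Call:
send_rows(
  rows=[
    [-0.0005,0,0,0],
    [-0.0005,0,0,0],
  ],
)

```text
time_s: 21.1
tcp_pos: [549.9, 65.7, 29.8]
tcp_rot: [0.712, 0.702, 0.0, -0.0]
wrist_force: [0.1, 4.5, -1.1]
opening: 0.004
finger_force: 1.9
```

Call:
send_rows(
  rows=[
    [-0.0005,0,0,0],
    [-0.001,0,0,0],
    [-0.001,0,0,0],
  ],
)

```text
time_s: 21.4
tcp_pos: [549.9, 65.6, 29.8]
tcp_rot: [0.712, 0.702, 0.0, -0.0]
wrist_force: [0.3, 5.7, -0.1]
opening: -0.002
finger_force: 3.4
```

Call:
send_rows(
  rows=[
    [0.01,0,0,0],
    [0.02,0,-0.02,0],
    [0.02,0,-0.06,0],
    [0.02,0,-0.1,0],
    [-0.01,0,-0.11,0],
    [-0.05,0,-0.11,0],
    [-0.09,0,-0.11,0],
    [-0.13,0,-0.11,0],
    [-0.17,0,-0.11,0],
    [-0.21,0,-0.11,0],
    [-0.225,0,-0.11,0],
    [-0.225,0,-0.11,0],
  ],
)

```text
time_s: 22.6
tcp_pos: [545.7, -164.1, 139.9]
tcp_rot: [0.714, 0.7, -0.001, 0.001]
wrist_force: [0.6, -0.1, -0.2]
opening: 0.001
finger_force: 0.0
```

```bash
python3 -c "
from h import *
goto(551,-182.7,81,88.8)
im=optics.get_image('top');w=cloud(im).reshape(-1,3)
q=w[(abs(w[:,0]-554)<12)&(w[:,1]>36)&(w[:,1]<100)&(w[:,2]>5)&(w[:,2]<100)];print('left clip',np.percentile(q,[1,50,99],axis=0).round())
"
```

```text
tcp [ 545.7 -164.1  139.9] yaw 88.84 F [ 0.59 -0.14 -0.19] t 22.6 op 0.0 q [-0.3   0.33  0.61  1.77 -0.2   1.11  0.36]
rows [-0.0184  0.0057  0.059 ] 0.001
left clip [[543.  37.  37.]
 [554.  42.  63.]
 [565.  48.  66.]]
```

Call:
send_rows(
  rows=[
    [-0.016,0.005,0.01,0],
    [-0.016,0.005,0.03,0],
    [-0.016,0.005,0.035,0],
    [-0.016,0.005,0.04,0],
    [-0.016,0.005,0.045,0],
    [-0.017,0.005,0.05,0],
    [-0.018,0.005,0.055,0],
    [-0.0185,0.005,0.059,0],
    [-0.0185,0.005,0.059,0],
  ],
)

```text
time_s: 23.55
tcp_pos: [550.9, -179.1, 80.2]
tcp_rot: [0.712, 0.702, -0.0, -0.0]
wrist_force: [0.6, -0.9, 0.7]
opening: 0.003
finger_force: 0.0
```

```bash
python3 -c "
from h import *
goto(551,-185,40,88.8)
for n in ('top','scene'):
  im=optics.get_image(n);w=cloud(im).reshape(-1,3)
  q=w[(((w[:,0]>532)&(w[:,0]<536))|((w[:,0]>568)&(w[:,0]<573)))&(w[:,1]<-160)&(w[:,1]>-205)&(w[:,2]>20)&(w[:,2]<100)];q=q[q[:,1].argsort()];print(q[::2,1:].round().astype(int).tolist())
"
```

```text
tcp [ 550.9 -179.1   80.2] yaw 89.13 F [ 0.58 -0.85  0.7 ] t 23.55 op 0.0 q [-0.24  0.43  0.58  1.79 -0.27  1.01  0.43]
rows [-0.0059  0.0002  0.0402] 0.006
[]
[[-182, 87], [-182, 65], [-180, 66], [-180, 65], [-179, 63], [-178, 58], [-178, 58], [-177, 55], [-175, 63], [-175, 56], [-174, 58], [-172, 58], [-170, 58], [-170, 48], [-168, 59], [-167, 61], [-163, 63], [-162, 62], [-161, 61], [-161, 61]]
```

The right clip is folding, with its bar top at y ≈ -180, z ≈ 66.

Call:
send_rows(
  rows=[
    [-0.0015,0,0.004,0],
    [-0.003,0,0.008,0],
    [-0.0045,0,0.012,0],
    [-0.0055,0,0.016,0],
    [-0.006,0,0.02,0],
    [-0.006,0,0.024,0],
    [-0.006,0,0.027,0],
  ],
)

```text
time_s: 24.35
tcp_pos: [551.0, -185.3, 53.3]
tcp_rot: [0.712, 0.702, -0.0, -0.0]
wrist_force: [-1.1, -0.1, 1.1]
opening: 0.002
finger_force: 0.6
```

Call:
send_rows(
  rows=[
    [0,0,0.003,0],
    [0,0,0.006,0],
    [0,0,0.009,0],
    [0,0,0.012,0],
    [0,0,0.015,0],
    [0,0,0.018,0],
    [0,0,0.021,0],
    [0,0,0.0235,0],
    [0,0,0.0235,0],
  ],
)

```text
time_s: 25.25
tcp_pos: [550.9, -185.0, 29.9]
tcp_rot: [0.712, 0.702, -0.0, -0.0]
wrist_force: [-0.1, -1.1, -0.4]
opening: 0.003
finger_force: 0.6
```

Call:
send_rows(
  rows=[
    [0.002,0,0,0],
    [0.004,0,0,0],
    [0.006,0,0,0],
    [0.0075,0,0,0],
    [0.0085,0,0,0],
    [0.0085,0,0,0],
  ],
)

```text
time_s: 25.85
tcp_pos: [551.3, -176.8, 30.3]
tcp_rot: [0.712, 0.702, -0.0, 0.0]
wrist_force: [0.4, -4.3, -1.8]
opening: -0.0
finger_force: 2.0
```

Call:
send_rows(
  rows=[
    [0.0005,0,0,0],
    [0.001,0,0,0],
    [0.001,0,0,0],
  ],
)

```text
time_s: 26.15
tcp_pos: [551.2, -176.6, 30.4]
tcp_rot: [0.713, 0.702, -0.0, 0.001]
wrist_force: [1.1, -6.9, -3.1]
opening: -0.002
finger_force: 3.3
```

Call:
send_rows(
  rows=[
    [0.0005,0,0,0],
    [0.001,0,0,0],
    [0.001,0,0,0],
  ],
)

```text
time_s: 26.45
tcp_pos: [551.1, -176.4, 30.4]
tcp_rot: [0.713, 0.701, -0.001, 0.001]
wrist_force: [0.9, -9.7, -2.5]
opening: 0.005
finger_force: 4.5
```

Call:
send_rows(
  rows=[
    [0.0005,0,0,0],
    [0.0005,0,0,0],
  ],
)

```text
time_s: 26.65
tcp_pos: [551.1, -176.0, 30.3]
tcp_rot: [0.713, 0.701, -0.001, 0.001]
wrist_force: [0.5, -8.6, -3.6]
opening: -0.001
finger_force: 4.7
```

Call:
send_rows(
  rows=[
    [0.0005,0,0,0],
    [0.0005,0,0,0],
  ],
)

```text
time_s: 26.85
tcp_pos: [551.0, -175.0, 30.3]
tcp_rot: [0.713, 0.701, -0.001, 0.001]
wrist_force: [0.8, -7.6, -3.7]
opening: -0.002
finger_force: 3.8
```

Call:
send_rows(
  rows=[
    [0.0005,0,0,0],
    [0.0005,0,0,0],
  ],
)

```text
time_s: 27.05
tcp_pos: [551.1, -173.6, 30.2]
tcp_rot: [0.713, 0.702, -0.0, 0.0]
wrist_force: [-0.2, -3.6, -1.9]
opening: -0.001
finger_force: 2.0
```

Call:
send_rows(
  rows=[
    [0.0005,0,0,0],
    [0.0005,0,0,0],
  ],
)

```text
time_s: 27.25
tcp_pos: [551.5, -171.8, 30.3]
tcp_rot: [0.712, 0.702, 0.0, -0.0]
wrist_force: [-0.3, -0.2, -1.1]
opening: 0.0
finger_force: 0.5
```

Call:
send_rows(
  rows=[
    [0.0005,0,0,0],
    [0.0005,0,0,0],
  ],
)

```text
time_s: 27.45
tcp_pos: [551.5, -171.5, 30.3]
tcp_rot: [0.712, 0.702, 0.0, -0.0]
wrist_force: [0.6, -1.0, -0.4]
opening: 0.001
finger_force: 0.2
```

Call:
send_rows(
  rows=[
    [0.0005,0,0,0],
    [0.0005,0,0,0],
  ],
)

```text
time_s: 27.65
tcp_pos: [551.5, -171.4, 30.4]
tcp_rot: [0.712, 0.702, 0.0, 0.0]
wrist_force: [1.0, -0.1, -0.5]
opening: 0.001
finger_force: 0.5
```

Call:
send_rows(
  rows=[
    [0.0005,0,0,0],
    [0.0005,0,0,0],
  ],
)

```text
time_s: 27.85
tcp_pos: [551.4, -171.4, 30.4]
tcp_rot: [0.712, 0.702, 0.0, 0.0]
wrist_force: [0.8, -2.7, -0.7]
opening: -0.006
finger_force: 1.4
```

Call:
send_rows(
  rows=[
    [0.0005,0,0,0],
    [0.0005,0,0,0],
  ],
)

```text
time_s: 28.05
tcp_pos: [551.4, -171.3, 30.4]
tcp_rot: [0.713, 0.702, -0.0, 0.0]
wrist_force: [2.0, -5.4, -1.1]
opening: 0.003
finger_force: 2.5
```

Call:
send_rows(
  rows=[
    [0.0005,0,0,0],
    [0.0005,0,0,0],
  ],
)

```text
time_s: 28.25
tcp_pos: [551.4, -171.2, 30.4]
tcp_rot: [0.713, 0.702, -0.0, 0.001]
wrist_force: [1.7, -6.7, -1.5]
opening: -0.002
finger_force: 3.2
```

Hard stop reached on the right. I'll retract and check everything.

Call:
send_rows(
  rows=[
    [-0.007,0,0,0],
    [-0.012,0,-0.01,0],
    [-0.014,0,-0.04,0],
    [-0.014,0,-0.08,0],
    [-0.014,0,-0.12,0],
    [-0.02,-0.03,-0.15,0],
    [-0.03,-0.07,-0.16,0],
    [-0.06,-0.1,-0.16,0],
    [-0.1,-0.12,-0.16,0],
    [-0.14,-0.12,-0.16,0],
    [-0.14,-0.12,-0.16,0],
  ],
)

```text
time_s: 29.35
tcp_pos: [427.3, -313.3, 191.6]
tcp_rot: [0.715, 0.699, -0.0, 0.001]
wrist_force: [-0.3, 0.1, -0.5]
opening: -0.002
finger_force: 0.0
```

```bash
python3 - <<'E'
from h import *
goto(0,0,0)
o=[]
for n in("scene","top"):
    im=optics.get_image(n);w=cloud(im);f=w.reshape(-1,3)
    for k,s,ax in(("F",(abs(f[:,1]+48)<15)&(f[:,0]<481)&(f[:,0]>425),0),("L",(abs(f[:,0]-554)<15)&(f[:,1]>42)&(f[:,1]<95),1),("R",(abs(f[:,0]-554)<15)&(f[:,1]<-142)&(f[:,1]>-195),1)):
        q=f[s&(f[:,2]>12)&(f[:,2]<100)];print(n,k,len(q),q[:,ax].min().round(),q[:,ax].max().round(),q[:,2].min().round(),q[:,2].max().round())
    p=f[(abs(f[:,0]-552)<50)&(abs(f[:,1]+50)<70)&(f[:,2]<90)];mu=p.mean(0);nn=np.linalg.svd(p-mu,full_matrices=False)[2][2];print("lid",mu.round(1),nn.round(3))
    c=im["pixels"][170:420,140:400];o.append(cv2.resize(c,(400,384),interpolation=3))
    if n=="top":
        d=np.load("top0.npz")["pixels"]
        for nm,x,y in(("tape",201,310),("dish",328,308),("pen",371,245),("beaker",197,182)):
            t=d[y-20:y+20,x-20:x+20];r=cv2.matchTemplate(im["pixels"][y-30:y+30,x-30:x+30],t,cv2.TM_CCOEFF_NORMED);l=cv2.minMaxLoc(r);print(nm,round(l[1],3),l[3])
cv2.imwrite("pics/end.png",np.hstack(o))
E
```

```text
tcp [ 427.3 -313.3  191.6] yaw 88.76 F [-0.28  0.06 -0.55] t 29.35 op -0.0 q [-0.13  0.18  0.76  1.82 -0.14  1.19  0.65]
rows [ 0.3043 -0.4342  0.1905] 0
scene F 232 464.0 481.0 22.0 67.0
scene L 293 42.0 56.0 21.0 67.0
scene R 33 -148.0 -143.0 61.0 66.0
lid [550.7 -46.1  66.5] [-0.005  0.001  1.   ]
top F 186 466.0 480.0 22.0 67.0
top L 63 42.0 55.0 24.0 66.0
top R 196 -160.0 -142.0 22.0 67.0
lid [551.4 -50.4  65.8] [ 0.008  0.001 -1.   ]
tape 0.999 (10, 10)
dish 0.953 (10, 11)
pen 1.0 (10, 10)
beaker 0.999 (10, 10)
```

View pics/end.png

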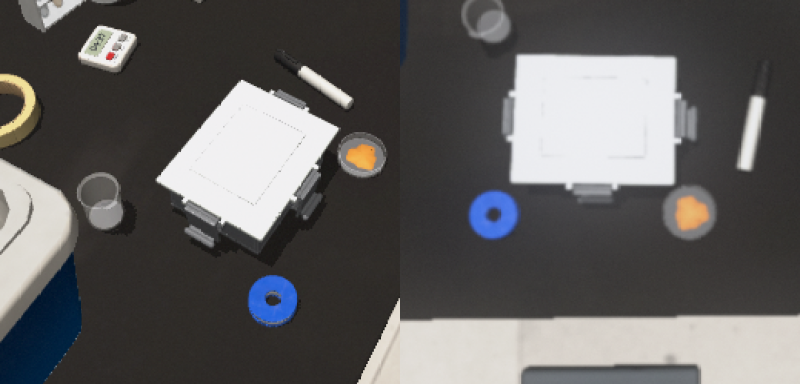

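The final view shows the lid flat and all three clips down and still caught after release: front (595,190), left (508,117), right (685,118) in the right half. Tape, dish, pen and beaker are where they were.

```bash
python3 -c "
from h import *
print(robot.close_job())"
```

```text
the job is handed in; nothing more can be done
None
```

The lid is pressed flat and the front, left and right clips are snapped home and holding; the highest clip force read was about 10 N, the surrounding things look unmoved in the images, and the job was handed in at about 29 s.

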